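# Cull the bad pull handles before polishing

## Task

Of the five steel pull handles standing on the blue mat, one has a splayed leg and one is shorter than the rest. First hang the bent one by its grip across both prongs of the yellow sprung hook, letting it down gently so the hook never drops to its stop, and let go and wait until the hook has stopped bobbing; then stand the short one on its feet in the red tray. Leave the sound handles and everything else where they are.

Things in the scene. Friction and masses are not known exactly. Their poses are not given: they have to be found in the camera images.
- bent: bent pull handle: level 14 mm square grip bar along its own y, 14 mm longer than the leg spacing; 12 mm square legs, round feet 30 mm wide, 6 mm thick. Origin on the underside midway below the bar, z up. Steel, about 0.35 kg. On the blue mat. Legs 140 mm apart at the bar; the +y leg is splayed outward 20 degrees, its foot about 27 mm too far out and canted
- bent_grip (a point): middle of the bent handle's grip bar, on the bar's axis, 78 mm above the origin (bar top 85 mm)
- short: short pull handle: level 14 mm square grip bar along its own y, 14 mm longer than the leg spacing; 12 mm square legs, round feet 30 mm wide, 6 mm thick. Origin on the underside midway below the bar, z up. Steel, about 0.35 kg. On the blue mat. Straight legs only 100 mm apart
- short_grip (a point): middle of the short handle's grip bar, on the bar's axis, 78 mm above the origin (bar top 85 mm)
- stand: fixed stand of the sprung hook: grey foot plate, square aluminium tube, red sliding carrier, yellow two-pronged hook. Origin on the table under the hook's seat; tube 135 mm from it along the stand's +x, top 190 mm high; prongs point along its -x. On either side of the mat. A bar is lowered across both prongs from above, parallel to the stand's y, fingers between the prongs
- hook_seat (a point): midway between the prongs, at the height of a hung bar's underside: 179 mm up when unloaded; moves with the hook; axes as the stand. Prongs: 8 mm rods at y +38 and -38 mm, level for 34 mm along x, then rising to a free tip (x -29 mm, 26 mm up) in front and to x +26 mm, 30 mm up behind; a cross rod joins them at x +88 mm, 30 mm up. Open between the prongs
- hook (a joint): how far the hook has dipped, m: 0 unloaded, grows downward, bottom stop at 0.060. Spring about 120 N/m (0.3 N to start it), lightly damped: a hung handle dips it by 20 to 32 mm and it bobs for one to two seconds after being let go
- tray: red open reject tray, fixed: 150 mm (its x) by 210 mm (its y) outside, 45 mm high, walls and floor 5 mm. Origin at the middle of its underside. On the other side of the mat from the hook
- tray_in (a point): middle of the tray's inner floor
- mat: blue mat under the batch, fixed, 230 x 460 mm, 4 mm thick; origin at the middle of its underside
- compound: green bar of polishing compound lying among the handles on the mat, 45 x 100 x 35 mm; not part of the job; origin under its middle
- sound1: sound pull handle: level 14 mm square grip bar along its own y, 14 mm longer than the leg spacing; 12 mm square legs, round feet 30 mm wide, 6 mm thick. Origin on the underside midway below the bar, z up. Steel, about 0.35 kg. On the blue mat. Straight legs 140 mm apart; bar axis 78 mm above the origin. It stays where it is
- sound2: sound pull handle: level 14 mm square grip bar along its own y, 14 mm longer than the leg spacing; 12 mm square legs, round feet 30 mm wide, 6 mm thick. Origin on the underside midway below the bar, z up. Steel, about 0.35 kg. On the blue mat. Straight legs 140 mm apart; bar axis 78 mm above the origin. It stays where it is
- sound3: sound pull handle: level 14 mm square grip bar along its own y, 14 mm longer than the leg spacing; 12 mm square legs, round feet 30 mm wide, 6 mm thick. Origin on the underside midway below the bar, z up. Steel, about 0.35 kg. On the blue mat. Straight legs 140 mm apart; bar axis 78 mm above the origin. It stays where it is
- oil: amber oil bottle, 56 mm across, 150 mm high, beyond the mat; a bystander; origin at its underside
- paste: low aluminium tin, 80 mm across, 60 mm high, beyond the mat; a bystander; origin at its underside
- whetstone: brick-coloured whetstone, 70 x 200 x 30 mm, beyond the mat; a bystander; origin at its underside
- brush: hand brush lying to the left near the robot; a bystander; origin at its underside
- mug: blue mug, 80 mm across, 90 mm high, to the right near the robot; a bystander; origin at its underside
Mind the look-alikes: they are no part of the job. What is shaped like the bent but black is not meant.

How it is judged:
By the outcome, as a careful person would: the job done as asked, in the order asked, and still so for the second after the job is handed in, with the robot touching nothing.
It also fails if it takes over 72 s, if anything falls off the work surface, if the arm or the gripper's body presses on something with over 40 N, if the wrist force passes 120 N, or if a joint passes its speed limit or range.

## Robot

A 7-joint arm with a two-finger parallel gripper is mounted at the origin on the work surface. World frame = base frame: x ahead of the robot, y to its left, z up, the work surface at z = 0. Lengths are in m, angles in rad, forces in N, time in s.
With the tool pointing down it reaches from about 0.4 to 0.75 m from the base axis. Payload 19.5 kg.
Tool frame: the origin (TCP) lies where the fingers leave the gripper's body, on its centre line; the fingertips stand 73 mm ahead of it and the grasp point (between the pads) lies 54 mm ahead of it; z points along the fingers, y is the line along which they close (so a half turn about z gives the same grasp; the last joint's range is limited). The gripper opens to 85 mm and grips with 20 to 120 N. Pads are 22 mm wide; open, the fingers measure 114 mm over their backs; the gripper's body (76 mm by 85 mm) begins 54 mm behind the grasp point. The pads swing forward as they close: fully open they stand 13 mm farther back than shut.
Start: joints at [-1.356, 0.707, -0.028, 1.485, 0.022, 0.951, -0.075], TCP at [0.146, 0.556, 0.304] pointing down, gripper open.
Joint ranges: [-2.71, 2.71], [-0.32, 2.16], [-1.57, 1.52], [0, 2.45], [-1.46, 4.6], [0, 2.02], [-2.83, 2.83]. Speed limits (rad/s): [1.89, 1.89, 2.57, 2.57, 3.01, 3.01, 3.01].

## Interface

Orientations are given as a 3x3 rotation matrix whose columns are the frame's x, y, z axes.
In Python, from cell import bot gives the robot as it stands. The module is installed in compiled form; this text tells all that it offers.
- The arm moves only by the shell command python3 -m inch 'ROWS' [FORCE]. ROWS is JSON, a list of rows, each an object of numbers: "hand": the opening, from -1 (shut) to 1 (fully open); "x", "y", "z": the shift along the tool's x, y, z in mm; "rx", "ry", "rz": the turn, a rotation vector about the tool's x, y, z in rad. In form: [{"hand": .., "x": .., "y": .., "z": .., "rx": .., "ry": .., "rz": ..}, ...]. A call has 1 to 20 rows; each row shifts and turns the commanded pose from where the row before left it, along the tool's axes as they then stand; what a row does not reach is not made up. A row lasts 1/12 s, in which the tool goes at most 41.7 mm and 7.16 degrees, less where a joint would pass 70% of its speed; a pose out of reach is approached as far as the arm can. A call with a gripper value outside its range is refused whole. The fingers move at their own pace and stop on an object; FORCE is the grip in N (left out, the last holds). Time passes only in rows, so rows that do not move let the fingers close. It gives the time, the measured TCP pose, the force, the opening and the grip force at its end, in the units of the state.
- bot.observe(): the state, without advancing time (a new reading comes with each control period).
- bot.camera(name): name is "scene" or "top"; returns the picture (420x560x3 uint8, blue, green, red); there is no depth.
- bot.camera_params(name): a dict with "K" (3x3 intrinsics, pixels), "R" (3x3) and "t" (3): a world point X has camera coordinates R X + t. Camera axes: x right, y down, z forward; pixel columns grow to the right and rows downward; lengths in m; the calibration is good to about 2 mm. A picture is of the moment at which its call begins. camera_params takes no time and is no camera call.
- bot.job_done(): hands the job in; it is judged then, once.
Trained networks look in the newest picture that a camera, given by its name, has taken for a name from the list of things; names that differ only in an ending like _2 or _b are one class to them, and where a whole thing is asked for, a point or a joint stands for the part that bears it (a point fixed in the world has none). Each returns a list of dicts, best first, with "confidence" (0 to 1); they miss things now and then, are a little off and sometimes report something else, mostly with a low value. They report only what shows in the picture. A call takes as long as a camera call. They do not tell look-alikes from the thing itself.
- bot.search_frame(camera, name): "xy" ([column, row] in pixels, amid what is visible of it).
The state is a dict: "t": time; "joint_pos": joint angles; "joint_velocities": joint speeds; "effort": joint torques, N m; "eef_pos": TCP position; "eef_rot": TCP orientation; "ft_force": force on the tool from outside, world axes, zero at the start; "moment": the same for the moment, N m; "gripper_width": finger opening in m; "grip_force": force on a finger pad.
Only numpy, scipy, OpenCV 4.12 (cv2) and the standard library are available. Lean on these libraries where they do the work, as an engineer would, in place of code of your own. Each camera call takes 0.05 s, during which the arm holds its last target. There are 200 camera calls.

## Working session

There is one attempt and no reset: what is moved stays moved. The work goes in short steps, Python scripts to look and compute and a shell command to move; the robot and the scene stay as the last step left them, time stands still between calls to the robot, and variables do not carry over. Pictures are saved under pics/ and viewed, at most 11 in all, crops included, and the job is handed in when it is done.

```bash
mkdir -p pics; python3 - <<'E'
from cell import bot
import cv2
for c in ("scene","top"):
    cv2.imwrite(f"pics/{c}0.png",bot.camera(c))
    p=bot.camera_params(c);print(c,p)
for n in ("bent","short","sound1","stand","tray","hook_seat","compound"):
    print(n,[(c,[([round(float(v)) for v in d["xy"]],round(d["confidence"],2)) for d in bot.search_frame(c,n)]) for c in ("scene","top")])
s=bot.observe();print(s)
E
```

```text
scene {'K': array([[380.68945992,   0.        , 278.34172815],
       [  0.        , 380.68945992, 206.51317448],
       [  0.        ,   0.        ,   1.        ]]), 'R': array([[ 0.81423963,  0.58047889,  0.00762154],
       [ 0.43703632, -0.60428507, -0.66621229],
       [-0.38211659,  0.54578733, -0.7457232 ]]), 't': array([-0.46168243, -0.0811051 ,  1.29910808])}
top {'K': array([[501.39478409,   0.        , 281.7667792 ],
       [  0.        , 501.39478409, 212.82892177],
       [  0.        ,   0.        ,   1.        ]]), 'R': array([[ 0.00314405, -0.99998104,  0.00529437],
       [-0.9971408 , -0.00353476, -0.0754833 ],
       [ 0.07550058, -0.0050419 , -0.99713301]]), 't': array([0.07683324, 0.52288071, 1.72971107])}
bent [('scene', [([406, 148], 0.87), ([283, 231], 0.67)]), ('top', [([140, 178], 0.82), ([274, 206], 0.63), ([193, 190], 0.32)])]
short [('scene', [([314, 237], 0.79)]), ('top', [([278, 186], 0.7), ([276, 202], 0.41)])]
sound1 [('scene', [([269, 214], 0.98), ([220, 265], 0.82), ([246, 277], 0.7)]), ('top', [([274, 228], 0.63), ([338, 201], 0.51)])]
stand [('sce
[... 470 characters left out ...]
ay([ 3.50744749e-04, -4.70768956e-05, -1.02015880e-03,  3.66240159e-04,
        7.62276811e-04,  5.91141067e-04,  1.27520853e-03]), 'effort': array([-5.35568654e-05, -8.82958746e+01,  1.23427849e+00, -2.36363840e+01,
        1.70892966e-02,  2.13942512e-03,  6.02613204e-05]), 'eef_pos': array([0.14605504, 0.55611275, 0.3038903 ]), 'eef_rot': array([[-9.67188346e-01,  2.54060431e-01, -2.00881568e-05],
       [ 2.54060432e-01,  9.67188342e-01, -9.39028441e-05],
       [-4.42796597e-06, -9.59253422e-05, -9.99999995e-01]]), 'ft_force': array([-0.12781711, -0.2912496 , -0.08014156]), 'moment': array([ 0.03687267,  0.02220071, -0.0180774 ]), 'grip_force': 0.0, 'gripper_width': 0.08534950246900322}
```

View pics/scene0.png

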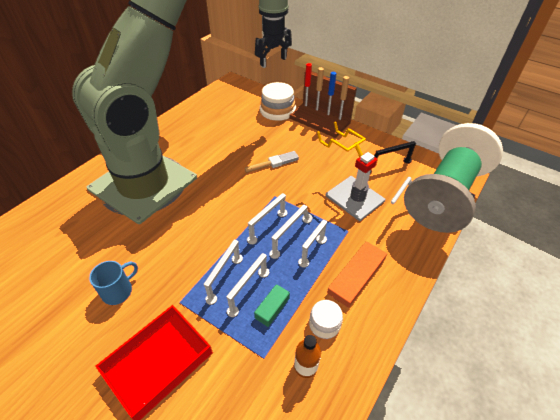

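View pics/top0.png

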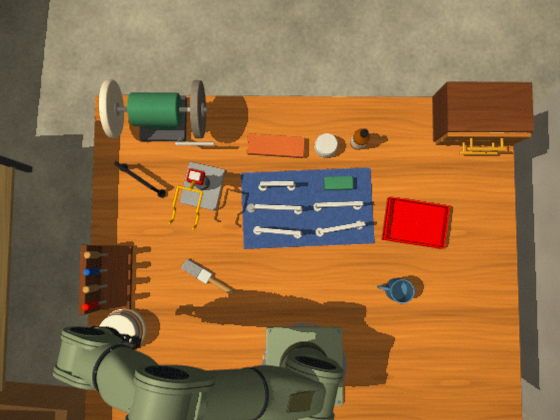

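The scene view shows five white handles on the mat, the stand at about (357,190) and the tray at (153,361). In the top view the handles are near (277,185) (short), (274,208), (338,205), (277,231) and (341,228), and the hook prongs are near (187,205). I'll zoom in to find the bent one.

```bash
python3 - <<'E'
import cv2,numpy as np
t=cv2.imread("pics/top0.png")[155:255,160:385];s=cv2.imread("pics/scene0.png")[115:325,180:440]
cv2.imwrite("pics/ztop.png",cv2.resize(t,None,fx=3.5,fy=3.5,interpolation=cv2.INTER_CUBIC))
cv2.imwrite("pics/zsc.png",cv2.resize(s,None,fx=2.8,fy=2.8,interpolation=cv2.INTER_CUBIC))
E
```

```text
(no output)
```

View pics/ztop.png

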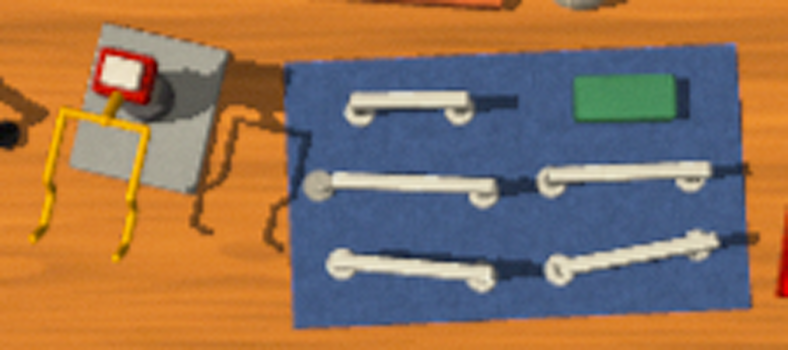

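View pics/zsc.png

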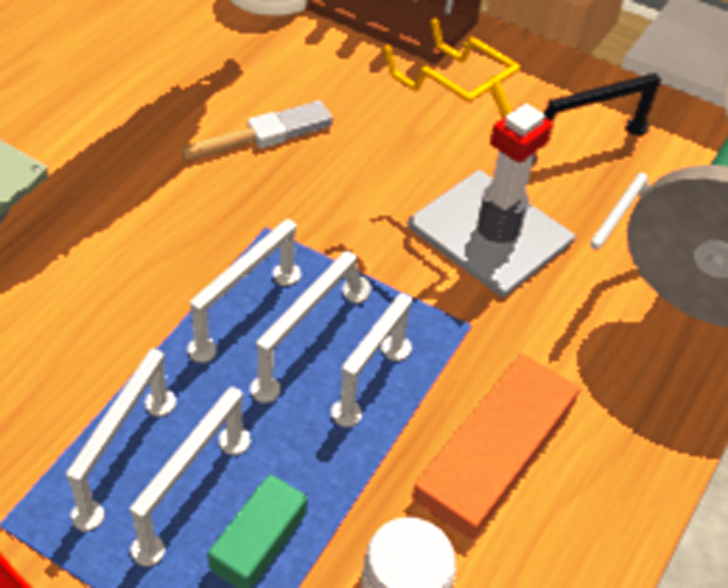

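```bash
cat > h.py <<'E'
import numpy as np,cv2
from cell import bot
from scipy.optimize import least_squares
P={c:bot.camera_params(c) for c in("scene","top")}
def proj(c,X):
    p=P[c];q=(np.asarray(X)@p["R"].T+p["t"])@p["K"].T;return q[:,:2]/q[:,2:]
def back(c,uv,z):
    p=P[c];r=p["R"].T@np.linalg.inv(p["K"])@[*uv,1];o=-p["R"].T@p["t"];return o+r*(z-o[2])/r[2]
def W(pose,L):
    x,y,a=pose;c,s=np.cos(a),np.sin(a);L=np.asarray(L,float)
    return np.c_[x+c*L[:,0]-s*L[:,1],y+s*L[:,0]+c*L[:,1],L[:,2]]
def fit(L,obs,x0):
    r=least_squares(lambda p:np.concatenate([(proj(c,W(p,L))-o).ravel() for c,o in obs.items()]),x0)
    return r.x,np.round(r.fun,1)
zt=lambda a:np.array(a)/3.5+[160,155]
zs=lambda a:np.array(a)/2.8+[180,115]
E
python3 - <<'E'
from h import *
for n,l,t,s in (("bent",.077,[(330,180),(496,187)],[(263,346),(352,259)]),("short",.057,[(353,99),(469,99)],[(347,372),(407,301)])):
    # order: -y end = right in top, +y = left
    L=[(0,-l,.089),(0,l,.089)]
    o={"top":zt(t[::-1]),"scene":zs(s)}
    for k in ({"top":o["top"]},{"scene":o["scene"]},o): print(n,*fit(L,k,[.6,.1,0]))
L=[(88,38,209),(88,-38,209),(-29,38,205),(-29,-38,205)];L=np.array(L)/1000
o={"top":zt([(64,112),(149,127),(38,238),(120,257)]),"scene":zs([(519,68),(470,97),(436,24),(388,50)])}
for k in ({"top":o["top"]},{"scene":o["scene"]},o): print("stand",*fit(L,k,[.6,.3,0]))
im=cv2.imread("pics/top0.png").astype(int)
m=((im[...,2]>130)&(im[...,1]<40)&(im[...,0]<40)).astype(np.uint8);m[:,:370]=0
c=max(cv2.findContours(m,0,1)[0],key=cv2.contourArea);b=cv2.boxPoints(cv2.minAreaRect(c))
w=np.array([back("top",p,.045) for p in b]);print("tray",w.round(3),w.mean(0),np.linalg.norm(np.diff(w,axis=0),axis=1))
E
```

```text
bent [ 0.53546539  0.09161129 -0.03868351] [-0.8 -0.   0.8  0. ]
bent [ 0.54519454  0.08829279 -0.04877845] [-0.6  0.9  0.6 -1.1]
bent [ 0.54062453  0.09052319 -0.04192654] [-0.4 -1.5  1.1 -1.6 -1.3 -0.3 -0.4 -2.3]
short [0.6170044  0.09383245 0.00386144] [ 0.4 -0.  -0.4 -0. ]
short [ 0.62451168  0.09126886 -0.00593569] [-0.4  0.6  0.4 -0.7]
short [ 6.21267904e-01  9.28752394e-02 -6.33799380e-06] [ 0.7 -1.2 -0.1 -1.3 -1.  -0.3 -0.4 -1.7]
stand [ 0.49541544  0.38202124 -0.19968523] [ 0.2 -0.4 -0.2  0.2 -0.2  0.4  0.2 -0.1]
stand [ 0.50366254  0.38002563 -0.21862432] [-0.3  0.1  0.3  0.7 -0.1 -0.8  0.2 -0.1]
stand [ 0.49914147  0.38214856 -0.20720875] [ 0.4 -1.6 -0.1 -0.9 -0.3 -0.9  0.1 -1.3 -1.3 -1.  -0.4 -0.4 -1.2 -1.6
 -0.7 -0.9]
tray [[ 0.432 -0.263  0.045]
 [ 0.58  -0.287  0.045]
 [ 0.548 -0.503  0.045]
 [ 0.399 -0.476  0.045]] [ 0.48978363 -0.38230686  0.045     ] [0.15060676 0.21775676 0.15051322]
```

The bent handle is the one at top (274,208). Its left, +y foot lies outside the bar end. The two cameras agree to within 8 mm and the known sizes fit.

```bash
cat >> h.py <<'E'
def go(tgt,yaw=None,grasp=True):
    "tool-axis shift (mm) to put grasp point at tgt; then turn so tool y is at world angle yaw"
    s=bot.observe();R=s["eef_rot"];p=s["eef_pos"]+(0.054*R[:,2] if grasp else 0)
    d=R.T@(np.asarray(tgt)-p)*1000
    a=np.arctan2(R[1,1],R[0,1])
    out="t %.1f grasp %s yaw %.3f tilt %s | shift %s"%(s["t"],p.round(4),a,R[:2,2].round(3),d.round(1))
    if yaw is not None:
        e=(yaw-a+np.pi/2)%np.pi-np.pi/2; out+=" rz %.3f"%(-e)
    print(out,"F",s["ft_force"].round(1),"w",round(s["gripper_width"],4),"j7",s["joint_pos"][6].round(2))
E
python3 -m inch '[{"hand":0.3,"rz":0.123},{"hand":0.3,"rz":0.123},{"hand":0.3,"rz":0.123},{"hand":0.3,"rz":0.123},{"hand":0.3,"rz":0.123},{"hand":0.3,"rz":0.123},{"hand":0.3,"rz":0.123},{"hand":0.3,"rz":0.123},{"hand":0.3,"rz":0.123},{"hand":0.3,"rz":0.123},{"hand":0.3,"rz":0.123},{"hand":0.3}]'
python3 -c "
from h import *
go([.5405,.0905,.2],-.042)"
```

```text
t 0.8 grasp [0.1461 0.5561 0.2499] yaw 1.314 tilt [-0. -0.] | shift [-499.8 -350.1   49.9] rz 1.356 F [-0.1 -0.3 -0.1] w 0.0853 j7 -0.08invalid input at $[0]: expected keys hand, x, y, z, rx, ry, rz
```

```bash
python3 -m inch '[{"hand":0.3,"x":0,"y":0,"z":0,"rx":0,"ry":0,"rz":0.123},{"hand":0.3,"x":0,"y":0,"z":0,"rx":0,"ry":0,"rz":0.123},{"hand":0.3,"x":0,"y":0,"z":0,"rx":0,"ry":0,"rz":0.123},{"hand":0.3,"x":0,"y":0,"z":0,"rx":0,"ry":0,"rz":0.123},{"hand":0.3,"x":0,"y":0,"z":0,"rx":0,"ry":0,"rz":0.123},{"hand":0.3,"x":0,"y":0,"z":0,"rx":0,"ry":0,"rz":0.123},{"hand":0.3,"x":0,"y":0,"z":0,"rx":0,"ry":0,"rz":0.123},{"hand":0.3,"x":0,"y":0,"z":0,"rx":0,"ry":0,"rz":0.123},{"hand":0.3,"x":0,"y":0,"z":0,"rx":0,"ry":0,"rz":0.123},{"hand":0.3,"x":0,"y":0,"z":0,"rx":0,"ry":0,"rz":0.123},{"hand":0.3,"x":0,"y":0,"z":0,"rx":0,"ry":0,"rz":0.123},{"hand":0.3,"x":0,"y":0,"z":0,"rx":0,"ry":0,"rz":0}]'
python3 -c "
from h import *
go([.5405,.0905,.2],-.042)"
```

```text
t: 1.8
eef_pos: [0.1458, 0.5562, 0.3038]
eef_rot: [[0.045, 0.999, 0.0], [0.999, -0.045, -0.0], [-0.0, 0.0, -1.0]]
ft_force: [-0.6, -0.7, 0.3]
gripper_width: 0.0559
grip_force: 0.0
t 1.8 grasp [0.1458 0.5562 0.2498] yaw -0.045 tilt [ 0. -0.] | shift [-447.5  415.3   49.9] rz -0.003 F [-0.6 -0.7  0.3] w 0.0559 j7 -1.14
```

```bash
python3 -m inch '[{"hand":0.3,"x":-23.5,"y":21.9,"z":0,"rx":0,"ry":0,"rz":0},{"hand":0.3,"x":-23.5,"y":21.9,"z":0,"rx":0,"ry":0,"rz":0},{"hand":0.3,"x":-23.5,"y":21.9,"z":0,"rx":0,"ry":0,"rz":0},{"hand":0.3,"x":-23.5,"y":21.9,"z":0,"rx":0,"ry":0,"rz":0},{"hand":0.3,"x":-23.5,"y":21.9,"z":0,"rx":0,"ry":0,"rz":0},{"hand":0.3,"x":-23.5,"y":21.9,"z":0,"rx":0,"ry":0,"rz":0},{"hand":0.3,"x":-23.5,"y":21.9,"z":0,"rx":0,"ry":0,"rz":0},{"hand":0.3,"x":-23.5,"y":21.9,"z":0,"rx":0,"ry":0,"rz":0},{"hand":0.3,"x":-23.5,"y":21.9,"z":0,"rx":0,"ry":0,"rz":0},{"hand":0.3,"x":-23.5,"y":21.9,"z":0,"rx":0,"ry":0,"rz":0},{"hand":0.3,"x":-23.5,"y":21.9,"z":5,"rx":0,"ry":0,"rz":0},{"hand":0.3,"x":-23.5,"y":21.9,"z":5,"rx":0,"ry":0,"rz":0},{"hand":0.3,"x":-23.5,"y":21.9,"z":5,"rx":0,"ry":0,"rz":0},{"hand":0.3,"x":-23.5,"y":21.9,"z":5,"rx":0,"ry":0,"rz":0},{"hand":0.3,"x":-23.5,"y":21.9,"z":5,"rx":0,"ry":0,"rz":0},{"hand":0.3,"x":-23.5,"y":21.9,"z":5,"rx":0,"ry":0,"rz":0},{"hand":0.3,"x":-23.5,"y":21.9,"z":5,"rx":0,"ry":0,"rz":0},{"hand":0.3,"x":-23.5,"y":21.9,"z":5,"rx":0,"ry":0,"rz":0},{"hand":0.3,"x":-23.5,"y":21.9,"z":5,"rx":0,"ry":0,"rz":0},{"hand":0.3,"x":0,"y":0,"z":0,"rx":0,"ry":0,"rz":0}]'
python3 -c "
from h import *
go([.5405,.0905,.115],-.042)"
```

```text
t: 3.47
eef_pos: [0.547, 0.0883, 0.2581]
eef_rot: [[0.04, 0.999, 0.001], [0.999, -0.04, -0.003], [-0.003, 0.001, -1.0]]
ft_force: [-0.4, -2.1, -0.8]
gripper_width: 0.0554
grip_force: 0.0
t 3.5 grasp [0.547  0.0881 0.2041] yaw -0.040 tilt [ 0.001 -0.003] | shift [ 2.4 -6.7 89.1] rz 0.002 F [-0.4 -2.1 -0.8] w 0.0554 j7 -0.06
```

```bash
python3 -m inch '[{"hand":0.3,"x":1,"y":-2,"z":20,"rx":0,"ry":0,"rz":0},{"hand":0.3,"x":1,"y":-2,"z":25,"rx":0,"ry":0,"rz":0},{"hand":0.3,"x":0,"y":-2,"z":25,"rx":0,"ry":0,"rz":0},{"hand":0.3,"x":0,"y":0,"z":14,"rx":0,"ry":0,"rz":0},{"hand":0.3,"x":0,"y":0,"z":0,"rx":0,"ry":0,"rz":0},{"hand":0.3,"x":0,"y":0,"z":0,"rx":0,"ry":0,"rz":0}]'
python3 - <<'E'
from h import *
go([.5405,.0905,.082],-.042)
a=bot.camera("scene")[175:285,210:340];cv2.imwrite("pics/a.png",cv2.resize(a,None,fx=5,fy=5,interpolation=2))
b=bot.camera("top")
E
```

```text
t: 3.97
eef_pos: [0.5385, 0.0959, 0.175]
eef_rot: [[0.036, 0.999, -0.001], [0.999, -0.036, -0.0], [-0.0, -0.001, -1.0]]
ft_force: [-0.3, -0.2, -0.2]
gripper_width: 0.0557
grip_force: 0.0
t 4.0 grasp [0.5385 0.0959 0.121 ] yaw -0.036 tilt [-0.001 -0.   ] | shift [-5.4  2.2 39. ] rz 0.006 F [-0.3 -0.2 -0.2] w 0.0557 j7 -0.04
```

View pics/a.png

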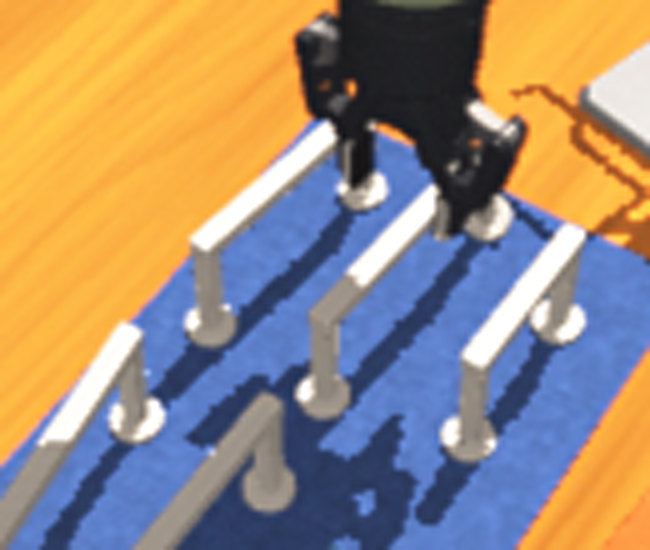

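The fingers straddle the middle bar near crop (400,190), with clear gaps to its neighbours. I'll go down and grip.

```bash
python3 -m inch '[{"hand":0.3,"x":-3,"y":1,"z":0,"rx":0,"ry":0,"rz":0.006},{"hand":0.3,"x":-2.4,"y":1.2,"z":5,"rx":0,"ry":0,"rz":0},{"hand":0.3,"x":0,"y":0,"z":8,"rx":0,"ry":0,"rz":0},{"hand":0.3,"x":0,"y":0,"z":8,"rx":0,"ry":0,"rz":0},{"hand":0.3,"x":0,"y":0,"z":8,"rx":0,"ry":0,"rz":0},{"hand":0.3,"x":0,"y":0,"z":8,"rx":0,"ry":0,"rz":0},{"hand":0.3,"x":0,"y":0,"z":0,"rx":0,"ry":0,"rz":0},{"hand":0.3,"x":0,"y":0,"z":0,"rx":0,"ry":0,"rz":0}]'
python3 -c "
from h import *
go([.5405,.0905,.082],-.042)"
```

```text
t: 4.73
eef_pos: [0.5403, 0.0904, 0.1374]
eef_rot: [[0.045, 0.999, -0.001], [0.999, -0.045, -0.0], [-0.0, -0.001, -1.0]]
ft_force: [-0.2, -0.9, 0.7]
gripper_width: 0.0556
grip_force: 0.0
t 4.7 grasp [0.5402 0.0904 0.0834] yaw -0.045 tilt [-0.001 -0.   ] | shift [0.1 0.3 1.4] rz -0.003 F [-0.2 -0.9  0.7] w 0.0556 j7 -0.02
```

Close with 50 N.

```bash
python3 -m inch '[{"hand":-0.5,"x":0,"y":0,"z":0,"rx":0,"ry":0,"rz":0},{"hand":-0.5,"x":0,"y":0,"z":0,"rx":0,"ry":0,"rz":0},{"hand":-0.8,"x":0,"y":0,"z":0,"rx":0,"ry":0,"rz":0},{"hand":-1,"x":0,"y":0,"z":0,"rx":0,"ry":0,"rz":0},{"hand":-1,"x":0,"y":0,"z":0,"rx":0,"ry":0,"rz":0},{"hand":-1,"x":0,"y":0,"z":0,"rx":0,"ry":0,"rz":0},{"hand":-1,"x":0,"y":0,"z":0,"rx":0,"ry":0,"rz":0}]' 50
python3 -m inch '[{"hand":-1,"x":0,"y":0,"z":0,"rx":0,"ry":0,"rz":0},{"hand":-1,"x":0,"y":0,"z":-2,"rx":0,"ry":0,"rz":0},{"hand":-1,"x":0,"y":0,"z":-3,"rx":0,"ry":0,"rz":0},{"hand":-1,"x":0,"y":0,"z":0,"rx":0,"ry":0,"rz":0},{"hand":-1,"x":0,"y":0,"z":0,"rx":0,"ry":0,"rz":0},{"hand":-1,"x":0,"y":0,"z":0,"rx":0,"ry":0,"rz":0}]'
```

```text
t: 5.32
eef_pos: [0.5406, 0.0906, 0.1383]
eef_rot: [[0.045, 0.999, 0.001], [0.999, -0.045, 0.0], [0.0, 0.001, -1.0]]
ft_force: [-1.1, 0.2, 6.3]
gripper_width: 0.0131
grip_force: 49.3
t: 5.82
eef_pos: [0.5404, 0.0905, 0.1429]
eef_rot: [[0.045, 0.999, -0.0], [0.999, -0.045, -0.0], [-0.0, -0.0, -1.0]]
ft_force: [-0.1, -0.8, -3.1]
gripper_width: 0.0131
grip_force: 49.0
```

Held, with about 3.1 N on the wrist. I'll lift it high.

```bash
python3 -m inch '[{"hand":-1,"x":0,"y":0,"z":-8,"rx":0,"ry":0,"rz":0},{"hand":-1,"x":0,"y":0,"z":-15,"rx":0,"ry":0,"rz":0},{"hand":-1,"x":0,"y":0,"z":-20,"rx":0,"ry":0,"rz":0},{"hand":-1,"x":0,"y":0,"z":-20,"rx":0,"ry":0,"rz":0},{"hand":-1,"x":0,"y":0,"z":-20,"rx":0,"ry":0,"rz":0},{"hand":-1,"x":0,"y":0,"z":-20,"rx":0,"ry":0,"rz":0},{"hand":-1,"x":0,"y":0,"z":-20,"rx":0,"ry":0,"rz":0},{"hand":-1,"x":0,"y":0,"z":-20,"rx":0,"ry":0,"rz":0},{"hand":-1,"x":0,"y":0,"z":-20,"rx":0,"ry":0,"rz":0},{"hand":-1,"x":0,"y":0,"z":-20,"rx":0,"ry":0,"rz":0},{"hand":-1,"x":0,"y":0,"z":-20,"rx":0,"ry":0,"rz":0},{"hand":-1,"x":0,"y":0,"z":-20,"rx":0,"ry":0,"rz":0},{"hand":-1,"x":0,"y":0,"z":-15,"rx":0,"ry":0,"rz":0},{"hand":-1,"x":0,"y":0,"z":-7,"rx":0,"ry":0,"rz":0},{"hand":-1,"x":0,"y":0,"z":0,"rx":0,"ry":0,"rz":0}]'
python3 -c "
from h import *
go([.499,.382,.32],-.207)"
```

```text
t: 7.07
eef_pos: [0.5405, 0.0904, 0.3892]
eef_rot: [[0.045, 0.999, 0.002], [0.999, -0.045, 0.0], [0.0, 0.002, -1.0]]
ft_force: [-0.8, -0.3, -2.8]
gripper_width: 0.013
grip_force: 49.1
t 7.1 grasp [0.5406 0.0904 0.3352] yaw -0.045 tilt [0.002 0.   ] | shift [289.4 -54.7  15.3] rz 0.162 F [-0.8 -0.3 -2.8] w 0.013 j7 -0.11
```

```bash
python3 -m inch '[{"hand":-1,"x":10,"y":-2,"z":0,"rx":0,"ry":0,"rz":0},{"hand":-1,"x":20,"y":-4,"z":0,"rx":0,"ry":0,"rz":0},{"hand":-1,"x":22,"y":-4,"z":0,"rx":0,"ry":0,"rz":0},{"hand":-1,"x":22,"y":-4,"z":0,"rx":0,"ry":0,"rz":0},{"hand":-1,"x":22,"y":-4,"z":0,"rx":0,"ry":0,"rz":0},{"hand":-1,"x":22,"y":-4,"z":0,"rx":0,"ry":0,"rz":0},{"hand":-1,"x":22,"y":-4,"z":0,"rx":0,"ry":0,"rz":0},{"hand":-1,"x":22,"y":-4,"z":0,"rx":0,"ry":0,"rz":0},{"hand":-1,"x":22,"y":-4,"z":0,"rx":0,"ry":0,"rz":0},{"hand":-1,"x":22,"y":-4,"z":0,"rx":0,"ry":0,"rz":0},{"hand":-1,"x":22,"y":-4,"z":0,"rx":0,"ry":0,"rz":0},{"hand":-1,"x":22,"y":-4,"z":0,"rx":0,"ry":0,"rz":0},{"hand":-1,"x":20,"y":-4,"z":0,"rx":0,"ry":0,"rz":0},{"hand":-1,"x":13,"y":-4,"z":0,"rx":0,"ry":0,"rz":0},{"hand":-1,"x":6,"y":-1,"z":0,"rx":0,"ry":0,"rz":0.04},{"hand":-1,"x":0,"y":0,"z":0,"rx":0,"ry":0,"rz":0.05},{"hand":-1,"x":0,"y":0,"z":0,"rx":0,"ry":0,"rz":0.05},{"hand":-1,"x":0,"y":0,"z":0,"rx":0,"ry":0,"rz":0.02},{"hand":-1,"x":0,"y":0,"z":0,"rx":0,"ry":0,"rz":0},{"hand":-1,"x":0,"y":0,"z":0,"rx":0,"ry":0,"rz":0}]'
python3 - <<'E'
from h import *
go([.499,.382,.26],-.207)
a=bot.camera("scene")[60:220,270:430];b=bot.camera("top")[140:270,130:260]
f=lambda i:cv2.resize(i,(400,500 if i is a else 400),interpolation=2)
cv2.imwrite("pics/b.png",np.hstack([cv2.resize(a,(400,400),interpolation=2),cv2.resize(b,(400,400),interpolation=2)]))
E
```

```text
t: 8.73
eef_pos: [0.4984, 0.3817, 0.3875]
eef_rot: [[0.202, 0.979, -0.0], [0.979, -0.202, -0.0], [-0.001, -0.0, -1.0]]
ft_force: [-0.4, -0.4, -3.0]
gripper_width: 0.013
grip_force: 49.1
t 8.7 grasp [0.4984 0.3816 0.3335] yaw -0.204 tilt [-0. -0.] | shift [ 0.5  0.6 73.5] rz 0.003 F [-0.4 -0.4 -3. ] w 0.013 j7 -0.73
```

View pics/b.png

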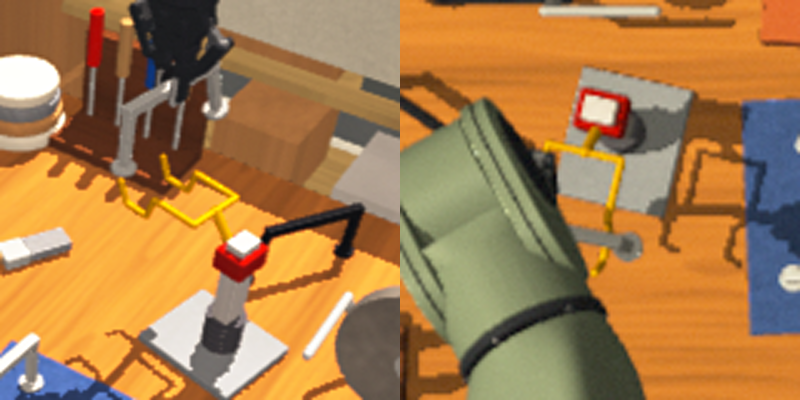

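The scene half shows the held handle above and slightly ahead of the prongs, with feet at crop (125,165) and (217,107). I'll check the alignment by projection.

```bash
python3 - <<'E'
from h import *
p=[.4984,.3816,-.204];z=.3335-.075+.002
F=W(p,[(0,-.070,z),(0,.097,z+.005)])
print(proj("scene",F),"obs",[320,126],[356.8,102.8]);print(proj("top",F[:1]),"obs",[204.4,219.6])
B=W(p,[(0,-.077,.3335)]);print(proj("scene",B),"obs bar end ~",[320,105])
E
```

```text
[[318.93250866 125.46472016]
 [356.4931131  101.93121108]] obs [320, 126] [356.8, 102.8]
[[204.03549211 219.25116466]] obs [204.4, 219.6]
[[319.51038238 104.31873352]] obs bar end ~ [320, 105]
```

```bash
python3 -m inch '[{"hand":-1,"x":0.5,"y":0.6,"z":6,"rx":0,"ry":0,"rz":0.003},{"hand":-1,"x":0,"y":0,"z":10,"rx":0,"ry":0,"rz":0},{"hand":-1,"x":0,"y":0,"z":12,"rx":0,"ry":0,"rz":0},{"hand":-1,"x":0,"y":0,"z":12,"rx":0,"ry":0,"rz":0},{"hand":-1,"x":0,"y":0,"z":12,"rx":0,"ry":0,"rz":0},{"hand":-1,"x":0,"y":0,"z":12,"rx":0,"ry":0,"rz":0},{"hand":-1,"x":0,"y":0,"z":12,"rx":0,"ry":0,"rz":0},{"hand":-1,"x":0,"y":0,"z":12,"rx":0,"ry":0,"rz":0},{"hand":-1,"x":0,"y":0,"z":12,"rx":0,"ry":0,"rz":0},{"hand":-1,"x":0,"y":0,"z":10,"rx":0,"ry":0,"rz":0},{"hand":-1,"x":0,"y":0,"z":8,"rx":0,"ry":0,"rz":0},{"hand":-1,"x":0,"y":0,"z":5,"rx":0,"ry":0,"rz":0},{"hand":-1,"x":0,"y":0,"z":2,"rx":0,"ry":0,"rz":0},{"hand":-1,"x":0,"y":0,"z":0,"rx":0,"ry":0,"rz":0},{"hand":-1,"x":0,"y":0,"z":0,"rx":0,"ry":0,"rz":0}]'
python3 - <<'E'
from h import *
go([.499,.382,.186],-.207)
a=bot.camera("scene")[90:210,290:410];b=bot.camera("top")[150:270,140:260]
cv2.imwrite("pics/c.png",np.hstack([cv2.resize(i,(400,400),interpolation=2) for i in (a,b)]))
E
```

```text
t: 10.08
eef_pos: [0.4994, 0.3821, 0.2633]
eef_rot: [[0.207, 0.978, 0.001], [0.978, -0.207, 0.0], [0.0, 0.0, -1.0]]
ft_force: [-0.3, -0.2, -2.7]
gripper_width: 0.0128
grip_force: 49.1
t 10.1 grasp [0.4994 0.3821 0.2093] yaw -0.208 tilt [0.001 0.   ] | shift [-0.2 -0.4 23.3] rz -0.001 F [-0.3 -0.2 -2.7] w 0.0128 j7 -0.69
```

View pics/c.png

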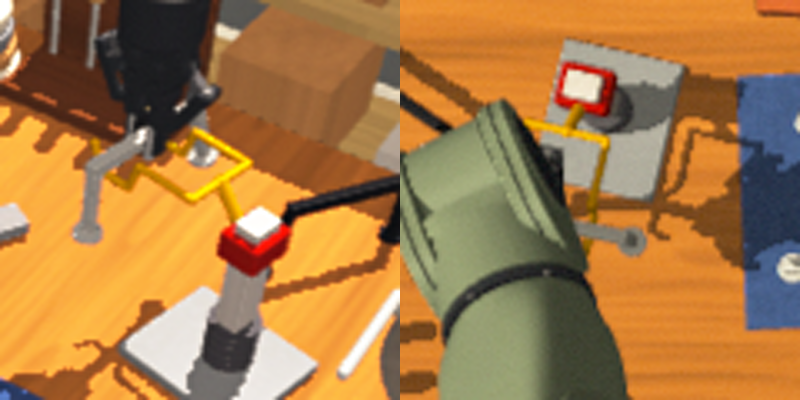

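The bar lies across the two prongs between the tips and the rear rise, with its leg outside at crop (85,235). I'll lower it slowly to contact and on to the equilibrium dip.

```bash
python3 -m inch '[{"hand":-1,"x":0,"y":0,"z":3,"rx":0,"ry":0,"rz":0},{"hand":-1,"x":0,"y":0,"z":3,"rx":0,"ry":0,"rz":0},{"hand":-1,"x":0,"y":0,"z":3,"rx":0,"ry":0,"rz":0},{"hand":-1,"x":0,"y":0,"z":3,"rx":0,"ry":0,"rz":0},{"hand":-1,"x":0,"y":0,"z":3,"rx":0,"ry":0,"rz":0},{"hand":-1,"x":0,"y":0,"z":2,"rx":0,"ry":0,"rz":0},{"hand":-1,"x":0,"y":0,"z":2,"rx":0,"ry":0,"rz":0},{"hand":-1,"x":0,"y":0,"z":2,"rx":0,"ry":0,"rz":0},{"hand":-1,"x":0,"y":0,"z":2,"rx":0,"ry":0,"rz":0},{"hand":-1,"x":0,"y":0,"z":2,"rx":0,"ry":0,"rz":0},{"hand":-1,"x":0,"y":0,"z":2,"rx":0,"ry":0,"rz":0},{"hand":-1,"x":0,"y":0,"z":2,"rx":0,"ry":0,"rz":0},{"hand":-1,"x":0,"y":0,"z":2,"rx":0,"ry":0,"rz":0},{"hand":-1,"x":0,"y":0,"z":1,"rx":0,"ry":0,"rz":0},{"hand":-1,"x":0,"y":0,"z":0,"rx":0,"ry":0,"rz":0},{"hand":-1,"x":0,"y":0,"z":0,"rx":0,"ry":0,"rz":0},{"hand":-1,"x":0,"y":0,"z":0,"rx":0,"ry":0,"rz":0}]'
```

```text
t: 11.6
eef_pos: [0.4992, 0.382, 0.231]
eef_rot: [[0.207, 0.978, 0.0], [0.978, -0.207, -0.0], [-0.0, 0.0, -1.0]]
ft_force: [-1.5, -1.1, -2.2]
gripper_width: 0.0131
grip_force: 49.3
```

```bash
python3 -m inch '[{"hand":-1,"x":0,"y":0,"z":2,"rx":0,"ry":0,"rz":0},{"hand":-1,"x":0,"y":0,"z":2,"rx":0,"ry":0,"rz":0},{"hand":-1,"x":0,"y":0,"z":2,"rx":0,"ry":0,"rz":0},{"hand":-1,"x":0,"y":0,"z":2,"rx":0,"ry":0,"rz":0},{"hand":-1,"x":0,"y":0,"z":2,"rx":0,"ry":0,"rz":0},{"hand":-1,"x":0,"y":0,"z":2,"rx":0,"ry":0,"rz":0},{"hand":-1,"x":0,"y":0,"z":2,"rx":0,"ry":0,"rz":0},{"hand":-1,"x":0,"y":0,"z":0,"rx":0,"ry":0,"rz":0},{"hand":-1,"x":0,"y":0,"z":0,"rx":0,"ry":0,"rz":0},{"hand":-1,"x":0,"y":0,"z":0,"rx":0,"ry":0,"rz":0}]'
python3 - <<'E'
from h import *
a=bot.camera("scene")[90:210,290:410]
f=[]
for _ in range(6): f.append(bot.observe()["ft_force"][2]); bot.camera("scene")
print(np.round(f,2))
E
```

```text
t: 12.43
eef_pos: [0.4992, 0.382, 0.217]
eef_rot: [[0.207, 0.978, -0.0], [0.978, -0.207, -0.0], [-0.0, -0.0, -1.0]]
ft_force: [-0.1, 0.2, 0.2]
gripper_width: 0.0131
grip_force: 49.5
[ 0.88 -0.48  0.62 -0.6   0.41  0.03]
```

The wrist force is about 0 at roughly 24 mm of dip, so the hook carries the handle. I'll release, wait, then withdraw.

```bash
python3 -m inch '[{"hand":-0.4,"x":0,"y":0,"z":0,"rx":0,"ry":0,"rz":0},{"hand":-0.2,"x":0,"y":0,"z":0,"rx":0,"ry":0,"rz":0},{"hand":0,"x":0,"y":0,"z":0,"rx":0,"ry":0,"rz":0},{"hand":0.1,"x":0,"y":0,"z":0,"rx":0,"ry":0,"rz":0},{"hand":0.1,"x":0,"y":0,"z":0,"rx":0,"ry":0,"rz":0},{"hand":0.1,"x":0,"y":0,"z":0,"rx":0,"ry":0,"rz":0},{"hand":0.1,"x":0,"y":0,"z":-5,"rx":0,"ry":0,"rz":0},{"hand":0.1,"x":0,"y":0,"z":-8,"rx":0,"ry":0,"rz":0},{"hand":0.1,"x":0,"y":0,"z":-10,"rx":0,"ry":0,"rz":0},{"hand":0.1,"x":0,"y":0,"z":-10,"rx":0,"ry":0,"rz":0},{"hand":0.1,"x":0,"y":0,"z":-15,"rx":0,"ry":0,"rz":0},{"hand":0.1,"x":0,"y":0,"z":-20,"rx":0,"ry":0,"rz":0},{"hand":0.1,"x":0,"y":0,"z":-20,"rx":0,"ry":0,"rz":0},{"hand":0.1,"x":0,"y":0,"z":-20,"rx":0,"ry":0,"rz":0},{"hand":0.1,"x":0,"y":0,"z":-10,"rx":0,"ry":0,"rz":0},{"hand":0.1,"x":0,"y":0,"z":0,"rx":0,"ry":0,"rz":0}]'
python3 - <<'E'
from h import *
fs=[]
for i in range(12): fs.append(bot.camera("scene")[90:210,290:410].copy())
print([round(float(np.abs(fs[i].astype(int)-fs[i-1]).mean()),2) for i in range(1,12)])
b=bot.camera("top")[150:270,140:260]
cv2.imwrite("pics/d.png",np.hstack([cv2.resize(i,(400,400),interpolation=2) for i in (fs[-1],b)]))
go([.6213,.0929,.2],0.)
E
```

```text
t: 14.12
eef_pos: [0.4997, 0.3821, 0.3381]
eef_rot: [[0.207, 0.978, 0.003], [0.978, -0.207, 0.002], [0.003, 0.003, -1.0]]
ft_force: [-0.6, 0.0, -0.0]
gripper_width: 0.0472
grip_force: 0.0
[0.77, 0.82, 0.73, 0.66, 0.58, 0.61, 0.64, 0.61, 0.59, 0.61, 0.62]
t 14.8 grasp [0.4992 0.382  0.2808] yaw -0.208 tilt [-0. -0.] | shift [-257.6  179.2   80.8] rz -0.208 F [-0.2 -0.6  0. ] w 0.047 j7 -0.72
```

View pics/d.png

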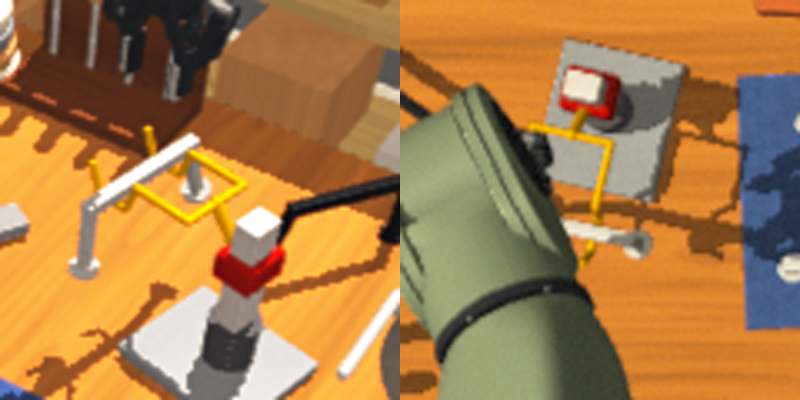

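The bent handle hangs level across both prongs, and frame-to-frame differences are at noise level. I'll wait another second, then move to the short one.

```bash
python3 -m inch '[{"hand":0.3,"x":0,"y":0,"z":0,"rx":0,"ry":0,"rz":0},{"hand":0.3,"x":0,"y":0,"z":0,"rx":0,"ry":0,"rz":0},{"hand":0.3,"x":0,"y":0,"z":0,"rx":0,"ry":0,"rz":0},{"hand":0.3,"x":0,"y":0,"z":0,"rx":0,"ry":0,"rz":0},{"hand":0.3,"x":0,"y":0,"z":0,"rx":0,"ry":0,"rz":0},{"hand":0.3,"x":0,"y":0,"z":0,"rx":0,"ry":0,"rz":0},{"hand":0.3,"x":0,"y":0,"z":0,"rx":0,"ry":0,"rz":0},{"hand":0.3,"x":0,"y":0,"z":0,"rx":0,"ry":0,"rz":0},{"hand":0.3,"x":0,"y":0,"z":0,"rx":0,"ry":0,"rz":0},{"hand":0.3,"x":0,"y":0,"z":0,"rx":0,"ry":0,"rz":0},{"hand":0.3,"x":0,"y":0,"z":0,"rx":0,"ry":0,"rz":0},{"hand":0.3,"x":0,"y":0,"z":0,"rx":0,"ry":0,"rz":0}]'
python3 -m inch '[{"hand":0.3,"x":-9,"y":6,"z":0,"rx":0,"ry":0,"rz":0},{"hand":0.3,"x":-18,"y":12,"z":0,"rx":0,"ry":0,"rz":0},{"hand":0.3,"x":-22,"y":16,"z":0,"rx":0,"ry":0,"rz":0},{"hand":0.3,"x":-22,"y":16,"z":0,"rx":0,"ry":0,"rz":0},{"hand":0.3,"x":-22,"y":16,"z":0,"rx":0,"ry":0,"rz":0},{"hand":0.3,"x":-22,"y":16,"z":0,"rx":0,"ry":0,"rz":0},{"hand":0.3,"x":-22,"y":16,"z":0,"rx":0,"ry":0,"rz":0},{"hand":0.3,"x":-22,"y":16,"z":0,"rx":0,"ry":0,"rz":0},{"hand":0.3,"x":-22,"y":16,"z":0,"rx":0,"ry":0,"rz":0},{"hand":0.3,"x":-22,"y":16,"z":0,"rx":0,"ry":0,"rz":0},{"hand":0.3,"x":-22,"y":15,"z":0,"rx":0,"ry":0,"rz":0},{"hand":0.3,"x":-18,"y":10,"z":0,"rx":0,"ry":0,"rz":0},{"hand":0.3,"x":-10,"y":5,"z":0,"rx":0,"ry":0,"rz":0},{"hand":0.3,"x":-5,"y":1,"z":10,"rx":0,"ry":0,"rz":-0.048},{"hand":0.3,"x":0,"y":0,"z":20,"rx":0,"ry":0,"rz":-0.06},{"hand":0.3,"x":0,"y":0,"z":20,"rx":0,"ry":0,"rz":-0.06},{"hand":0.3,"x":0,"y":0,"z":20,"rx":0,"ry":0,"rz":-0.04},{"hand":0.3,"x":0,"y":0,"z":10,"rx":0,"ry":0,"rz":0},{"hand":0.3,"x":0,"y":0,"z":0,"rx":0,"ry":0,"rz":0},{"hand":0.3,"x":0,"y":0,"z":0,"rx":0,"ry":0,"rz":0}]'
python3 -c "
from h import *
go([.6213,.0929,.12],0.)"
```

```text
t: 15.77
eef_pos: [0.4992, 0.382, 0.3348]
eef_rot: [[0.207, 0.978, -0.0], [0.978, -0.207, -0.0], [-0.0, 0.0, -1.0]]
ft_force: [-0.2, 0.8, 0.6]
gripper_width: 0.0558
grip_force: 0.0
t: 17.43
eef_pos: [0.6192, 0.0931, 0.2554]
eef_rot: [[0.001, 1.0, 0.0], [1.0, -0.001, -0.0], [-0.0, 0.0, -1.0]]
ft_force: [-0.6, -0.9, 1.7]
gripper_width: 0.0553
grip_force: 0.0
t 17.4 grasp [0.6192 0.0931 0.2014] yaw -0.001 tilt [ 0. -0.] | shift [-0.1  2.1 81.4] rz -0.001 F [-0.6 -0.9  1.7] w 0.0553 j7 -0.05
```

```bash
python3 -m inch '[{"hand":0.3,"x":0,"y":1,"z":10,"rx":0,"ry":0,"rz":0},{"hand":0.3,"x":0,"y":1,"z":18,"rx":0,"ry":0,"rz":0},{"hand":0.3,"x":0,"y":0,"z":20,"rx":0,"ry":0,"rz":0},{"hand":0.3,"x":0,"y":0,"z":18,"rx":0,"ry":0,"rz":0},{"hand":0.3,"x":0,"y":0,"z":12,"rx":0,"ry":0,"rz":0},{"hand":0.3,"x":0,"y":0,"z":8,"rx":0,"ry":0,"rz":0},{"hand":0.3,"x":0,"y":0,"z":8,"rx":0,"ry":0,"rz":0},{"hand":0.3,"x":0,"y":0,"z":8,"rx":0,"ry":0,"rz":0},{"hand":0.3,"x":0,"y":0,"z":8,"rx":0,"ry":0,"rz":0},{"hand":0.3,"x":0,"y":0,"z":8,"rx":0,"ry":0,"rz":0},{"hand":0.3,"x":0,"y":0,"z":0,"rx":0,"ry":0,"rz":0},{"hand":0.3,"x":0,"y":0,"z":0,"rx":0,"ry":0,"rz":0}]'
python3 -m inch '[{"hand":-0.5,"x":0,"y":0,"z":0,"rx":0,"ry":0,"rz":0},{"hand":-0.5,"x":0,"y":0,"z":0,"rx":0,"ry":0,"rz":0},{"hand":-0.8,"x":0,"y":0,"z":0,"rx":0,"ry":0,"rz":0},{"hand":-1,"x":0,"y":0,"z":0,"rx":0,"ry":0,"rz":0},{"hand":-1,"x":0,"y":0,"z":0,"rx":0,"ry":0,"rz":0},{"hand":-1,"x":0,"y":0,"z":0,"rx":0,"ry":0,"rz":0},{"hand":-1,"x":0,"y":0,"z":-2,"rx":0,"ry":0,"rz":0},{"hand":-1,"x":0,"y":0,"z":-3,"rx":0,"ry":0,"rz":0},{"hand":-1,"x":0,"y":0,"z":0,"rx":0,"ry":0,"rz":0},{"hand":-1,"x":0,"y":0,"z":0,"rx":0,"ry":0,"rz":0},{"hand":-1,"x":0,"y":0,"z":0,"rx":0,"ry":0,"rz":0}]' 50
```

```text
t: 18.43
eef_pos: [0.6211, 0.093, 0.1367]
eef_rot: [[0.0, 1.0, -0.0], [1.0, -0.0, -0.0], [-0.0, -0.0, -1.0]]
ft_force: [-0.2, 0.3, -0.1]
gripper_width: 0.0554
grip_force: 0.0
t: 19.35
eef_pos: [0.621, 0.093, 0.1418]
eef_rot: [[-0.0, 1.0, -0.0], [1.0, 0.0, -0.0], [-0.0, -0.0, -1.0]]
ft_force: [0.6, 0.3, -3.3]
gripper_width: 0.0133
grip_force: 48.9
```

```bash
python3 -m inch '[{"hand":-1,"x":0,"y":0,"z":-10,"rx":0,"ry":0,"rz":0},{"hand":-1,"x":0,"y":0,"z":-20,"rx":0,"ry":0,"rz":0},{"hand":-1,"x":0,"y":0,"z":-25,"rx":0,"ry":0,"rz":0},{"hand":-1,"x":0,"y":0,"z":-25,"rx":0,"ry":0,"rz":0},{"hand":-1,"x":0,"y":0,"z":-25,"rx":0,"ry":0,"rz":0},{"hand":-1,"x":0,"y":0,"z":-25,"rx":0,"ry":0,"rz":0},{"hand":-1,"x":0,"y":0,"z":-12,"rx":0,"ry":0,"rz":0},{"hand":-1,"x":0,"y":0,"z":-3,"rx":0,"ry":0,"rz":0},{"hand":-1,"x":0,"y":0,"z":0,"rx":0,"ry":0,"rz":0}]'
python3 -c "
from h import *
go([.493,-.382,.2],-.155)"
```

```text
t: 20.1
eef_pos: [0.6211, 0.093, 0.2877]
eef_rot: [[0.0, 1.0, 0.001], [1.0, -0.0, 0.0], [0.0, 0.001, -1.0]]
ft_force: [0.0, -0.7, -4.3]
gripper_width: 0.0131
grip_force: 49.1
t 20.1 grasp [0.6212 0.093  0.2337] yaw -0.000 tilt [0.001 0.   ] | shift [-475.  -128.2   33.5] rz 0.155 F [ 0.  -0.7 -4.3] w 0.0131 j7 -0.06
```

```bash
python3 -m inch '[{"hand":-1,"x":-12,"y":-3,"z":0,"rx":0,"ry":0,"rz":0},{"hand":-1,"x":-22,"y":-6,"z":0,"rx":0,"ry":0,"rz":0},{"hand":-1,"x":-28,"y":-7.5,"z":0,"rx":0,"ry":0,"rz":0},{"hand":-1,"x":-28,"y":-7.5,"z":0,"rx":0,"ry":0,"rz":0},{"hand":-1,"x":-28,"y":-7.5,"z":0,"rx":0,"ry":0,"rz":0},{"hand":-1,"x":-28,"y":-7.5,"z":0,"rx":0,"ry":0,"rz":0},{"hand":-1,"x":-28,"y":-7.5,"z":0,"rx":0,"ry":0,"rz":0},{"hand":-1,"x":-28,"y":-7.5,"z":0,"rx":0,"ry":0,"rz":0},{"hand":-1,"x":-28,"y":-7.5,"z":0,"rx":0,"ry":0,"rz":0},{"hand":-1,"x":-28,"y":-7.5,"z":0,"rx":0,"ry":0,"rz":0},{"hand":-1,"x":-28,"y":-7.5,"z":0,"rx":0,"ry":0,"rz":0},{"hand":-1,"x":-28,"y":-7.5,"z":0,"rx":0,"ry":0,"rz":0},{"hand":-1,"x":-28,"y":-7.5,"z":0,"rx":0,"ry":0,"rz":0},{"hand":-1,"x":-28,"y":-7.5,"z":0,"rx":0,"ry":0,"rz":0},{"hand":-1,"x":-28,"y":-7.5,"z":0,"rx":0,"ry":0,"rz":0},{"hand":-1,"x":-27,"y":-7.5,"z":0,"rx":0,"ry":0,"rz":0},{"hand":-1,"x":-24,"y":-6,"z":0,"rx":0,"ry":0,"rz":0},{"hand":-1,"x":-16,"y":-4,"z":0,"rx":0,"ry":0,"rz":0},{"hand":-1,"x":-10,"y":-3,"z":0,"rx":0,"ry":0,"rz":0},{"hand":-1,"x":0,"y":0,"z":0,"rx":0,"ry":0,"rz":0}]'
python3 -m inch '[{"hand":-1,"x":0,"y":0,"z":0,"rx":0,"ry":0,"rz":0.035},{"hand":-1,"x":0,"y":0,"z":8,"rx":0,"ry":0,"rz":0.05},{"hand":-1,"x":0,"y":0,"z":15,"rx":0,"ry":0,"rz":0.05},{"hand":-1,"x":0,"y":0,"z":8,"rx":0,"ry":0,"rz":0.02},{"hand":-1,"x":0,"y":0,"z":0,"rx":0,"ry":0,"rz":0},{"hand":-1,"x":0,"y":0,"z":0,"rx":0,"ry":0,"rz":0}]'
python3 - <<'E'
from h import *
go([.493,-.382,.09],-.155)
a=bot.camera("scene")[240:420,70:270];b=bot.camera("top")[150:290,350:490]
cv2.imwrite("pics/e.png",np.hstack([cv2.resize(a,(445,400),interpolation=2),cv2.resize(b,(350,400),interpolation=2)]))
E
```

```text
t: 21.77
eef_pos: [0.4926, -0.384, 0.2859]
eef_rot: [[0.003, 1.0, -0.002], [1.0, -0.003, -0.0], [-0.0, -0.002, -1.0]]
ft_force: [-1.7, 0.1, -5.0]
gripper_width: 0.0129
grip_force: 49.0
t: 22.27
eef_pos: [0.4942, -0.3814, 0.2557]
eef_rot: [[0.152, 0.988, -0.001], [0.988, -0.152, 0.001], [0.0, -0.001, -1.0]]
ft_force: [0.5, -0.6, -2.8]
gripper_width: 0.0127
grip_force: 49.0
t 22.3 grasp [ 0.4942 -0.3814  0.2017] yaw -0.153 tilt [-0.001  0.001] | shift [ -0.9  -1.  111.7] rz 0.002 F [ 0.5 -0.6 -2.8] w 0.0127 j7 0.57
```

View pics/e.png

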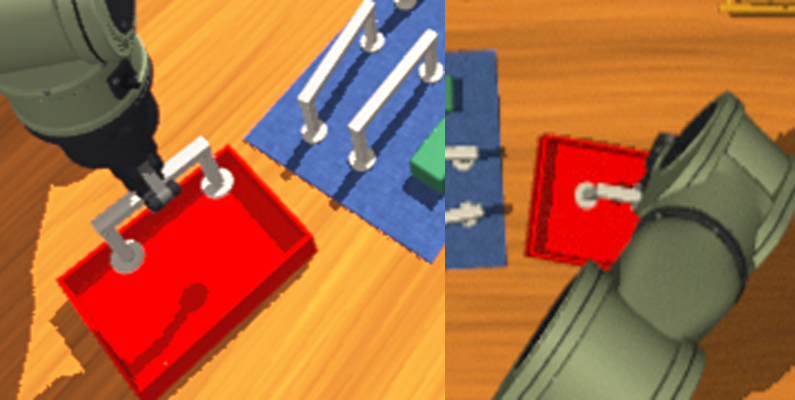

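The short handle is centred over the tray with both feet inside the walls. I'll lower it.

```bash
python3 -m inch '[{"hand":-1,"x":-0.9,"y":-1,"z":6,"rx":0,"ry":0,"rz":0},{"hand":-1,"x":0,"y":0,"z":14,"rx":0,"ry":0,"rz":0},{"hand":-1,"x":0,"y":0,"z":18,"rx":0,"ry":0,"rz":0},{"hand":-1,"x":0,"y":0,"z":18,"rx":0,"ry":0,"rz":0},{"hand":-1,"x":0,"y":0,"z":18,"rx":0,"ry":0,"rz":0},{"hand":-1,"x":0,"y":0,"z":14,"rx":0,"ry":0,"rz":0},{"hand":-1,"x":0,"y":0,"z":10,"rx":0,"ry":0,"rz":0},{"hand":-1,"x":0,"y":0,"z":6,"rx":0,"ry":0,"rz":0},{"hand":-1,"x":0,"y":0,"z":4,"rx":0,"ry":0,"rz":0},{"hand":-1,"x":0,"y":0,"z":3,"rx":0,"ry":0,"rz":0},{"hand":-1,"x":0,"y":0,"z":2,"rx":0,"ry":0,"rz":0},{"hand":-1,"x":0,"y":0,"z":0,"rx":0,"ry":0,"rz":0},{"hand":-1,"x":0,"y":0,"z":0,"rx":0,"ry":0,"rz":0}]'
```

```text
t: 23.45
eef_pos: [0.4931, -0.3828, 0.1433]
eef_rot: [[0.154, 0.988, 0.0], [0.988, -0.154, -0.0], [-0.0, 0.001, -1.0]]
ft_force: [0.0, 0.2, -3.5]
gripper_width: 0.0131
grip_force: 49.0
```

```bash
python3 -m inch '[{"hand":-1,"x":0,"y":0,"z":1.5,"rx":0,"ry":0,"rz":0},{"hand":-1,"x":0,"y":0,"z":1.5,"rx":0,"ry":0,"rz":0},{"hand":-1,"x":0,"y":0,"z":1,"rx":0,"ry":0,"rz":0},{"hand":-1,"x":0,"y":0,"z":0,"rx":0,"ry":0,"rz":0},{"hand":-1,"x":0,"y":0,"z":0,"rx":0,"ry":0,"rz":0},{"hand":-1,"x":0,"y":0,"z":0,"rx":0,"ry":0,"rz":0}]'
```

```text
t: 23.95
eef_pos: [0.493, -0.3827, 0.139]
eef_rot: [[0.154, 0.988, 0.0], [0.988, -0.154, -0.0], [-0.0, 0.0, -1.0]]
ft_force: [-0.4, -0.5, -3.2]
gripper_width: 0.0127
grip_force: 49.0
```

```bash
python3 -m inch '[{"hand":-1,"x":0,"y":0,"z":0.7,"rx":0,"ry":0,"rz":0},{"hand":-1,"x":0,"y":0,"z":0.7,"rx":0,"ry":0,"rz":0},{"hand":-1,"x":0,"y":0,"z":0,"rx":0,"ry":0,"rz":0},{"hand":-1,"x":0,"y":0,"z":0,"rx":0,"ry":0,"rz":0},{"hand":-1,"x":0,"y":0,"z":0,"rx":0,"ry":0,"rz":0}]'
```

```text
t: 24.37
eef_pos: [0.4931, -0.3828, 0.1384]
eef_rot: [[0.154, 0.988, 0.001], [0.988, -0.154, -0.001], [-0.0, 0.001, -1.0]]
ft_force: [-1.9, 3.1, 10.6]
gripper_width: 0.0129
grip_force: 51.0
```

In contact with the tray floor (10 N). I'll release and withdraw.

```bash
python3 -m inch '[{"hand":-0.5,"x":0,"y":0,"z":-0.4,"rx":0,"ry":0,"rz":0},{"hand":-0.3,"x":0,"y":0,"z":0,"rx":0,"ry":0,"rz":0},{"hand":0,"x":0,"y":0,"z":0,"rx":0,"ry":0,"rz":0},{"hand":0.2,"x":0,"y":0,"z":0,"rx":0,"ry":0,"rz":0},{"hand":0.2,"x":0,"y":0,"z":0,"rx":0,"ry":0,"rz":0},{"hand":0.2,"x":0,"y":0,"z":0,"rx":0,"ry":0,"rz":0},{"hand":0.2,"x":0,"y":0,"z":-5,"rx":0,"ry":0,"rz":0},{"hand":0.2,"x":0,"y":0,"z":-10,"rx":0,"ry":0,"rz":0},{"hand":0.2,"x":0,"y":0,"z":-15,"rx":0,"ry":0,"rz":0},{"hand":0.2,"x":0,"y":0,"z":-20,"rx":0,"ry":0,"rz":0},{"hand":0.2,"x":0,"y":0,"z":-25,"rx":0,"ry":0,"rz":0},{"hand":0.2,"x":0,"y":0,"z":-25,"rx":0,"ry":0,"rz":0},{"hand":0.2,"x":0,"y":0,"z":-25,"rx":0,"ry":0,"rz":0},{"hand":0.2,"x":0,"y":0,"z":-10,"rx":0,"ry":0,"rz":0},{"hand":0.2,"x":0,"y":0,"z":0,"rx":0,"ry":0,"rz":0},{"hand":0.2,"x":0,"y":0,"z":0,"rx":0,"ry":0,"rz":0}]'
python3 - <<'E'
from h import *
cv2.imwrite("pics/f.png",cv2.resize(bot.camera("scene"),(800,600),interpolation=2))
E
```

```text
t: 25.7
eef_pos: [0.4929, -0.3826, 0.2733]
eef_rot: [[0.154, 0.988, 0.001], [0.988, -0.154, -0.0], [-0.0, 0.001, -1.0]]
ft_force: [-0.5, 0.1, -0.4]
gripper_width: 0.0512
grip_force: 0.0
```

View pics/f.png

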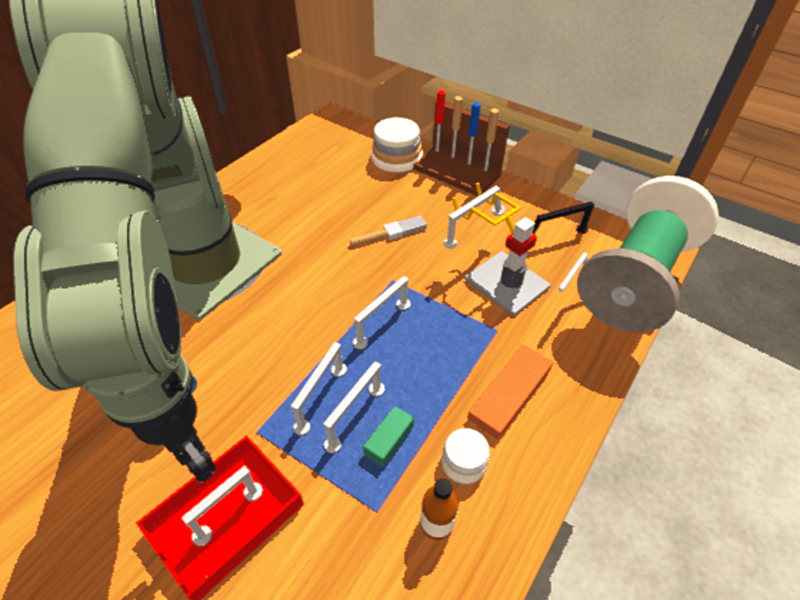

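The short handle stands in the tray at (222,505), the bent one hangs on the hook at (475,215), and the sound handles are in place. The arm hides the mug, so I'll check it in the top view before handing in.

```bash
python3 - <<'E'
from h import *
i=bot.camera("top");print([(d["xy"],d["confidence"]) for d in bot.search_frame("top","mug")])
a=cv2.imread("pics/top0.png");
m=lambda i:np.argwhere((i[...,0].astype(int)>i[...,2]+40)&(np.arange(420)[:,None]>260)).mean(0)
print(m(a),m(i))
j=np.hstack([cv2.resize(i[180:330,330:480],(400,400)),cv2.resize(i[150:270,140:260],(400,400))]);cv2.imwrite("pics/g.png",j)
E
```

```text
[([341.6, 201.7], 0.52)]
[305.92571515 292.60444647] [311.48751968 231.42388127]
```

View pics/g.png

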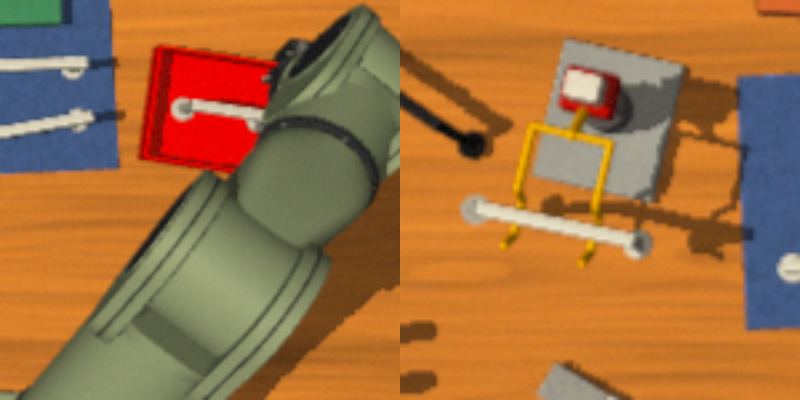

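The mug is only hidden under the raised arm, and no contact force showed. The hanging handle and the tray both look right, so I'm handing in.

```bash
python3 -c "
from cell import bot
print(bot.job_done())"
```

```text
the job is handed in; nothing more can be done
None
```

The job is handed in, and no verdict came back: the bent handle hangs at rest across both prongs of the yellow hook and the short one stands in the red tray, done in that order; the sound handles look unmoved, but the raised arm hid the mug at the end, so I couldn't check it.

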